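# Open the safety-capped thinner bottle

### The arm

A 6-joint arm with a two-finger parallel gripper is mounted at the origin on the work surface. World frame = base frame: x ahead of the robot, y to its left, z up, the work surface at z = 0. Lengths are in m, angles in rad, forces in N, time in s.
With the tool pointing down it reaches from about 0.25 to 0.725 m from the base axis. Payload 4 kg.
Tool frame: the origin (TCP) lies at the very end of the fingers, on their centre line; the grasp point (between the pads) lies 19 mm behind it; z points along the fingers, y is the line along which they close (so a half turn about z gives the same grasp; the last joint's range is limited). The gripper opens to 85 mm and grips with 20 to 120 N. Pads are 22 mm wide; open, the fingers measure 114 mm over their backs; the gripper's body (76 mm by 85 mm) begins 54 mm behind the grasp point. The pads swing forward as they close: fully open they stand 13 mm farther back than shut.
Start: joints at [1.137, 0.241, 0.005, 1.335, 0, 1.571], TCP at [0.21, 0.454, 0.203] pointing down, gripper open.
Joint ranges: [-2.72, 2.72], [-1.05, 1.87], [-1.09, 1.28], [-1.99, 2.15], [-1.42, 1.44], [-3.14, 3.14]. Speed limits (rad/s): [2.79, 2.79, 3.14, 3.14, 3.14, 3.14].

### API

Orientations are given as a unit quaternion [x, y, z, w].
In Python, from workcell import bot, vision, workorder, boxes_of gives the robot as it stands.
- The arm moves only by the tool send_rows, never from a script. Its argument "motion" is text: rows parted by semicolons, each of 5 numbers parted by spaces: the closure, from -1 (fully open) to 1 (shut), so that 0 is half open, then the shift along the tool's x, y, z in cm, then the turn about the tool's z in rad. In form: claw x y z twist; .... A call has 1 to 5 rows; each row is the pose to reach, as a shift and turn from the pose commanded when the call began, along the tool's axes at that moment; what a row does not reach only later rows make up. A row lasts 1/10 s, in which the tool goes at most 50 mm and 8.59 degrees, less where a joint would pass 70% of its speed; a pose out of reach is approached as far as the arm can. A call with a gripper value outside its range is refused whole. The fingers move at their own pace and stop on an object; the grip force is fixed at half the most. Time passes only in rows, so rows that repeat a pose let the fingers close. It gives the time, the measured TCP pose, the force, the opening and the grip force at its end, in the units of the state.
- bot.get_obs(): the state, without advancing time (a new reading comes with each control period).
- vision.camera(name): name is "scene" or "top"; returns the picture (384x512x3 uint8, red, green, blue); there is no depth.
- vision.camera_model(name): a dict with "fov_y" (degrees; the focal length in pixels is half the picture's height over the tangent of half this angle, whatever the lens; pixels are square), "cx", "cy" (the principal point, pixels), "world_from_camera" (4x4, takes a point from camera to world coordinates). Camera axes: x right, y down, z forward; pixel columns grow to the right and rows downward; lengths in m; the calibration is good to about 2 mm. A picture is of the moment at which its call begins. camera_model takes no time and is no camera call.
- workorder.job_done(): hands the job in; it is judged then, once.
Trained networks look in the newest picture that a camera, given by its name, has taken for a name from the list of things; names that differ only in an ending like _2 or _b are one class to them, and where a whole thing is asked for, a point or a joint stands for the part that bears it (a point fixed in the world has none). Each returns a list of dicts, best first, with "conf" (0 to 1); they miss things now and then, are a little off and sometimes report something else, mostly with a low value. They report only what shows in the picture. A call takes as long as a camera call. They do not tell look-alikes from the thing itself.
- boxes_of(camera, target): "rect" ([centre column, centre row, width, height] in pixels, round what is visible of it).
The state is a dict: "clock": time; "joint_pos": joint angles; "joint_vel": joint speeds; "tau": joint torques, N m; "eef_pos": TCP position; "tool_rot": TCP orientation; "ft_force": force on the tool from outside, world axes, zero at the start; "ft_torque": the same for the moment, N m; "grip_width": finger opening in m; "grasp_force": force on a finger pad.
Only numpy, scipy, OpenCV 4.12 (cv2) and the standard library are available. Lean on these libraries where they do the work, as an engineer would, in place of code of your own. Each camera call takes 0.05 s, during which the arm holds its last target. There are 200 camera calls.

### The job

Open the thinner bottle with the orange safety cap: squeeze its two white side tabs in together, turn the cap anticlockwise (seen from above) until it comes free of its catch, and lift it straight off. Stand the cap upright, right way up, in the middle of the round teal drip mat, setting it down rather than dropping it, and leave the blue-capped bottle where it stands.

Things in the scene. Friction and masses are not known exactly. Their poses are not given: they have to be found in the camera images.
- orange_cap: Loose orange cap, 60 g, on the orange bottle. Origin: on its axis at the tabs' mid-height (where to grip), 24 mm above its rim, 16 mm below its top; z up. White spring tabs at +y and -y, faces 20 wide, 24 high: 60 mm over both, 48 pushed in to their stops (4 N each; a firm grip does it). Locked with tabs out. Held in, turns +z (anticlockwise from above) only; free from 40 deg, turn 65 to 85.
- orange_bottle: Silver bottle under the orange cap, 68 mm across, in a black holder 92 mm across, fixed to the table. Origin on its axis at table height, z up; x and y parallel to the cap's at the start. Cap origin 138 mm up at the start, cap rim 114, flange (48 across) below it 110, neck (18 across, fins to 36) top 150: the cap, once turned free, must rise 40 mm straight up to clear it.
- drip_mat: Round flat teal drip mat, 130 mm across, 5 mm thick, fixed on the table. Origin at the centre of its underside (table height), z up. The cap standing on it on its rim has its origin 29 mm above the mat's origin.
- blue_bottle: Bystander to leave alone: same bottle, holder and cap shape (154 mm high, foot 92 mm across) but with a blue cap; loose, 0.6 kg. Origin at the centre of its foot, z up.
There are look-alikes about, which are no part of the job. What is meant by the orange_cap is not pink, and is the larger of those in its own colour.

How it is judged:
By the outcome, as a careful person would: the job done as asked, in the order asked, and still so for the second after the job is handed in, with the robot touching nothing.
It also fails if it takes over 43 s, if anything falls off the work surface, if the arm or the gripper's body presses on something with over 40 N, if the wrist force passes 120 N, or if a joint passes its speed limit or range.

## Working session

There is one attempt and no reset: what is moved stays moved. The work goes in short steps, Python scripts to look and compute and a tool call to move; the robot and the scene stay as the last step left them, time stands still between calls to the robot, and variables do not carry over. Pictures are saved under pics/ and viewed, at most 10 in all, crops included, and the job is handed in when it is done.

Besides the shell and the picture viewer there is one more tool, called after "Emit:" as name(argument=value, ...), one argument or row to a line, values as JSON. send_rows: Moves the arm, as the interface text tells. Its arguments: {"type":"object","properties":{"motion":{"type":"string"}},"required":["motion"]}

```bash
mkdir -p pics; ls
python3 - <<'E'
from workcell import bot, vision, workorder, boxes_of
import cv2
for c in ["scene","top"]:
    cv2.imwrite(f"pics/{c}0.png",vision.camera(c)[:,:,::-1])
    m=vision.camera_model(c);print(c,m)
    for t in ["orange_cap","orange_bottle","drip_mat","blue_bottle"]:
        print(t,[(round(d['conf'],2),[round(float(x),1) for x in d['rect']]) for d in boxes_of(c,t)])
o=bot.get_obs();print({k:o[k] for k in o})
E
```

```text
pics
scene {'fov_y': 51.21744674155121, 'cx': 256.6180689961627, 'cy': 194.9536148431855, 'world_from_camera': array([[ 0.43015874,  0.56840392, -0.70134189,  1.11281431],
       [ 0.90273481, -0.26586897,  0.33820639, -0.28912073],
       [ 0.00577279, -0.77860817, -0.62748386,  0.63255891],
       [ 0.        ,  0.        ,  0.        ,  1.        ]])}
orange_cap [(0.63, [150.9, 311.9, 20.9, 25.2]), (0.59, [132.6, 223.4, 41.1, 35.0])]
orange_bottle [(0.81, [144.0, 256.3, 47.8, 60.0])]
drip_mat [(0.87, [242.7, 233.6, 55.9, 41.4])]
blue_bottle [(0.85, [336.5, 168.1, 41.2, 72.1])]
top {'fov_y': 52.513734362758484, 'cx': 262.2279396612129, 'cy': 189.55232967439633, 'world_from_camera': array([[ 1.79927925e-02, -9.96922243e-01,  7.63040064e-02,
         4.59114204e-01],
       [-9.99836297e-01, -1.80858710e-02, -5.28937206e-04,
         4.06752780e-03],
       [ 1.90733368e-03, -7.62819981e-02, -9.97084459e-01,
         9.04245608e-01],
       [ 0.00000000e+00,  0.00000000e+00,  0.00000000e+00,
         1.00000000e+00]])}
orange_cap [(0.75, [394.4, 184.4, 36.4, 29.9]), (0.55, [379.9, 13
[... 195 characters left out ...]
40.2])]
{'clock': 0.5, 'joint_pos': array([1.13701737e+00, 2.40620794e-01, 4.97481426e-03, 1.33523560e+00,
       3.61680458e-05, 1.57080208e+00]), 'joint_vel': array([-0.00085315, -0.0002014 ,  0.00328345, -0.00083263,  0.00061559,
       -0.00018012]), 'tau': array([-7.14851867e-04, -3.71858525e+01,  2.52461529e+01,  2.73858779e-03,
       -9.98199539e-05,  4.24289563e-07]), 'eef_pos': array([0.21012793, 0.4536699 , 0.20288644]), 'tool_rot': array([ 2.15195829e-01,  9.76570916e-01, -3.77376493e-05, -2.68334455e-05]), 'ft_force': array([-0.50740941,  0.89856304,  0.13059502]), 'ft_torque': array([-0.00762036,  0.00877895, -0.03028297]), 'grasp_force': 0.0, 'grip_width': 0.08518890794991357}
```

Run:
```python
import cv2,numpy as np
a=cv2.imread("pics/scene0.png");b=cv2.imread("pics/top0.png")
cv2.imwrite("pics/scene0b.png",cv2.resize(a,(800,600),interpolation=cv2.INTER_CUBIC))
cv2.imwrite("pics/top0crop.png",cv2.resize(b[110:280,320:460],None,fx=3.5,fy=3.5,interpolation=cv2.INTER_CUBIC))
```

```text
(no output)
```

View pics/scene0b.png

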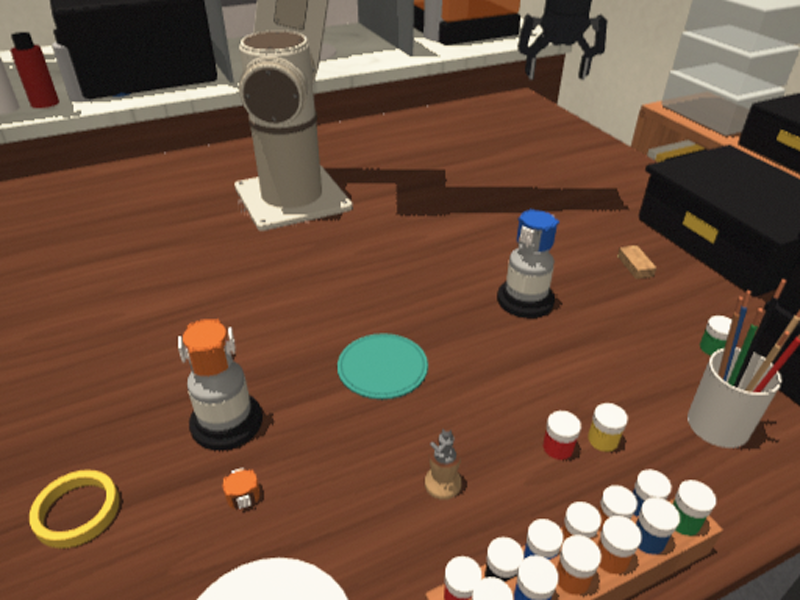

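View pics/top0crop.png

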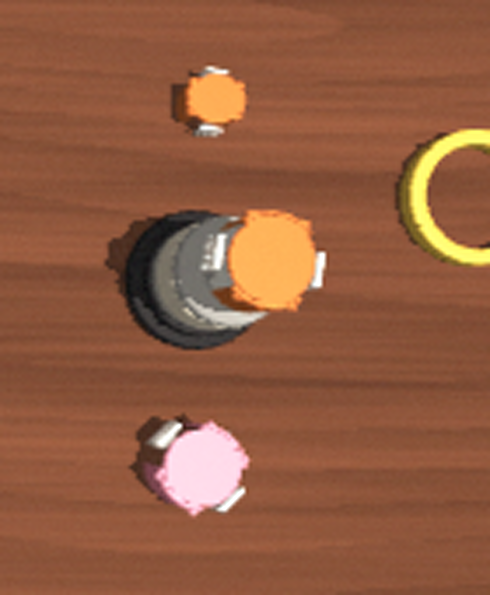

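Orange candidates in the top picture: the small orange cap on the table (380,138), the large orange cap on the silver bottle (394,184), and a pink cap (376,243). The one on the bottle fits: it is orange, it is the larger of the two, and the enlarged crop shows it sitting on the bottle. Its white tabs are at about (381,182) and (411,187). The mat is at (276,194) and the blue bottle at (152,208).

```bash
cat > h.py <<'E'
import numpy as np,cv2
from workcell import bot, vision, workorder, boxes_of
from scipy.spatial.transform import Rotation as R
def ray(c,u,v,z):
    m=vision.camera_model(c);T=m["world_from_camera"];f=192/np.tan(np.radians(m["fov_y"]/2))
    d=T[:3,:3]@[(u-m["cx"])/f,(v-m["cy"])/f,1];o=T[:3,3]
    return o+d*(z-o[2])/d[2]
def proj(c,p):
    m=vision.camera_model(c);T=m["world_from_camera"];f=192/np.tan(np.radians(m["fov_y"]/2))
    q=T[:3,:3].T@(np.array(p)-T[:3,3]);return q[:2]/q[2]*f+[m["cx"],m["cy"]]
def blob(c,img,lo,hi,box):
    h=cv2.cvtColor(img,cv2.COLOR_BGR2HSV);k=cv2.inRange(h,lo,hi)
    x0,y0,x1,y1=box;M=np.zeros_like(k);M[y0:y1,x0:x1]=k[y0:y1,x0:x1]
    n,l,s,ce=cv2.connectedComponentsWithStats(M);i=1+np.argmax(s[1:,4]);return s[i],ce[i]
E
python3 - <<'E'
from h import *
np.set_printoptions(precision=4,suppress=True)
a=cv2.imread("pics/scene0.png");b=cv2.imread("pics/top0.png")
s,c=blob("top",b,(5,120,200),(20,255,255),(382,160,425,205));print(s,c,"cap top",ray("top",*c,.154))
t1=ray("top",320+213/3.5,110+252/3.5,.145);t2=ray("top",320+319/3.5,110+270/3.5,.145)
print(t1,t2,(t1+t2)/2,np.linalg.norm(t1-t2),np.degrees(np.arctan2(*(t2-t1)[[1,0]])))
for cam,img,bx in(("top",b,(230,150,320,240)),("scene",a,(200,200,290,270))):
    s,c=blob(cam,img,(75,80,60),(95,255,255),bx);print(cam,s,c,ray(cam,*c,.005))
print("scene cap top (207,334)*.64",ray("scene",207*.64,334*.64,.154), "tabs",ray("scene",183*.64,348*.64,.14),ray("scene",231*.64,340*.64,.14))
print("holder top",ray("top",320+195/3.5,110+282/3.5,.01))
E
```

```text
[385 170  25  29 582] [397.3058 183.7921] cap top [ 0.5325 -0.2577  0.154 ]
[ 0.5363 -0.2286  0.145 ] [ 0.5272 -0.2879  0.145 ] [ 0.5318 -0.2582  0.145 ] 0.05997927538248227 -98.67032113808125
top [ 249  165   57   56 2434] [277.1783 192.4581] [ 0.5218 -0.0312  0.005 ]
scene [ 216  214   58   42 1900] [244.4284 234.0732] [ 0.5252 -0.0352  0.005 ]
scene cap top (207,334)*.64 [ 0.5321 -0.2561  0.154 ] tabs [ 0.5278 -0.2852  0.14  ] [ 0.5376 -0.232   0.14  ]
holder top [ 0.5299 -0.258   0.01  ]
```

Emit:
send_rows(
  motion="-1 -59 -51 0 0; -1 -59 -51 0 0; -1 -59 -51 0 0; -1 -59 -51 0 0; -1 -59 -51 0 0",
)

```text
clock: 1.0
eef_pos: [0.3135, 0.2242, 0.2032]
tool_rot: [0.215, 0.977, 0.0, 0.0]
ft_force: [1.8, 0.5, 1.7]
grip_width: 0.0852
grasp_force: 0.0
```

Emit:
send_rows(
  motion="-1 -40 -34.6 0 0; -1 -40 -34.6 0 0; -1 -40 -34.6 0 0; -1 -40 -34.6 0 0; -1 -40 -34.6 0 0",
)

```text
clock: 1.5
eef_pos: [0.4165, -0.0041, 0.2033]
tool_rot: [0.215, 0.977, 0.0, 0.001]
ft_force: [2.1, 0.8, -0.2]
grip_width: 0.0857
grasp_force: 0.0
```

Emit:
send_rows(
  motion="-1 -21 -18.3 0 0; -1 -21 -18.3 0 0; -1 -21 -18.3 0 0; -1 -21 -18.3 0 0; -1 -21 -18.3 0 0",
)

```text
clock: 2.0
eef_pos: [0.5184, -0.2324, 0.203]
tool_rot: [0.215, 0.977, 0.0, 0.0]
ft_force: [1.6, 0.9, -0.6]
grip_width: 0.0848
grasp_force: 0.0
```

Emit:
send_rows(
  motion="-1 -2 -1.8 0 -0.267; -1 -2 -1.8 0 -0.267; -1 -2 -1.8 0 -0.267; -1 -2 -1.8 0 -0.267",
)

```text
clock: 2.4
eef_pos: [0.5282, -0.2548, 0.2027]
tool_rot: [0.085, 0.996, 0.0, -0.0]
ft_force: [-0.7, 0.8, -0.5]
grip_width: 0.0858
grasp_force: 0.0
```

Run:
```python
from h import *
np.set_printoptions(precision=4,suppress=True)
A=vision.camera("scene")[:,:,::-1];B=vision.camera("top")[:,:,::-1]
o=bot.get_obs();r=R.from_quat(o["tool_rot"]).as_matrix();print(o["eef_pos"],o["joint_pos"],"yaw y",np.degrees(np.arctan2(r[1,1],r[0,1])))
d=np.array([.532,-.257,.117])-o["eef_pos"];print("tool shift cm",100*r.T@d)
A=cv2.resize(A[130:290,60:220],None,fx=3,fy=3,interpolation=cv2.INTER_CUBIC);B=cv2.resize(B[130:290,330:440],None,fx=3,fy=3,interpolation=cv2.INTER_CUBIC)
cv2.imwrite("pics/c1.png",np.hstack([A,B[:, :318]]))
```

```text
[ 0.5283 -0.2543  0.2031] [-0.4487  0.4149  0.2516  1.4075  0.     -0.2811] yaw y 80.40211517604259
tool shift cm [-0.4039 -0.202   8.6141]
```

View pics/c1.png

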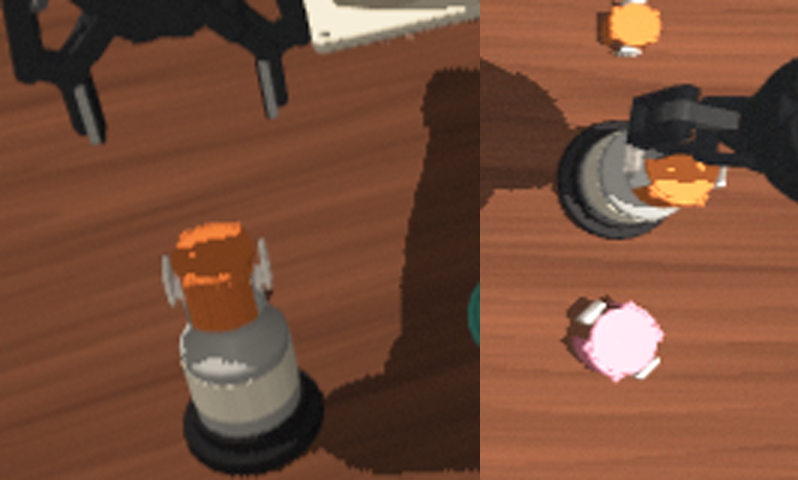

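The scene crop shows the open fingers straddling the cap along its tab line (tabs at crop (170,280) and (263,265)). Now down.

Emit:
send_rows(
  motion="-1 -0.4 -0.2 1 0; -1 -0.4 -0.2 4 0; -1 -0.4 -0.2 6.5 0; -1 -0.4 -0.2 8.6 0; -1 -0.4 -0.2 8.6 0",
)

```text
clock: 3.0
eef_pos: [0.5295, -0.2559, 0.113]
tool_rot: [0.083, 0.997, 0.001, -0.004]
ft_force: [0.7, 0.3, -1.4]
grip_width: 0.0854
grasp_force: 0.0
```

Emit:
send_rows(
  motion="1 0 0 0 0; 1 0 0 0 0; 1 0 0 0 0; 1 0 0 0 0; 1 0 0 0 0",
)

```text
clock: 3.5
eef_pos: [0.5336, -0.2586, 0.1196]
tool_rot: [0.083, 0.997, -0.001, 0.002]
ft_force: [-0.7, -0.5, 5.9]
grip_width: 0.044
grasp_force: 62.3
```

Emit:
send_rows(
  motion="1 0 0 0 0; 1 0 0 0 0; 1 0 0 0 0",
)

```text
clock: 3.8
eef_pos: [0.5336, -0.2586, 0.1197]
tool_rot: [0.083, 0.997, -0.001, 0.002]
ft_force: [-0.7, -1.0, 7.1]
grip_width: 0.0441
grasp_force: 62.2
```

Width is 44 mm where I expected 48, so I'll check before turning.

Run:
```python
from h import *
np.set_printoptions(precision=4,suppress=True)
A=vision.camera("scene")[:,:,::-1];B=vision.camera("top")[:,:,::-1]
o=bot.get_obs();r=R.from_quat(o["tool_rot"]).as_matrix();print(o["eef_pos"],o["joint_pos"],o["ft_force"],o["ft_torque"],"yaw y",np.degrees(np.arctan2(r[1,1],r[0,1])))
A=cv2.resize(A[180:300,80:210],None,fx=5,fy=5,interpolation=cv2.INTER_CUBIC)
cv2.imwrite("pics/c2.png",A)
```

```text
[ 0.5336 -0.2586  0.1197] [-0.4511  0.4645  0.1089  1.21   -0.0003 -0.2841] [-1.1005  0.1553  5.3112] [-0.0642  0.1854 -0.0379] yaw y 80.42906624383703
```

View pics/c2.png

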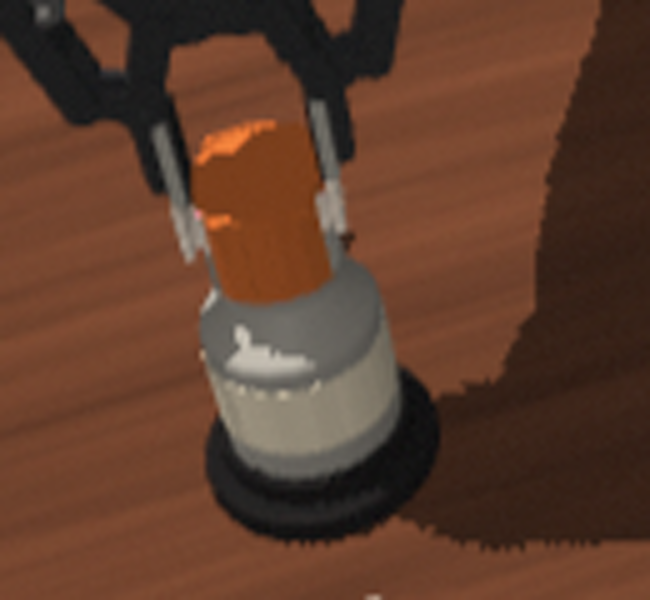

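The scene crop shows the fingers pressed on both tabs, at crop (185,235) and (330,205), and the cap is upright. I'll turn it anticlockwise.

Emit:
send_rows(
  motion="1 0 0 0 -0.13; 1 0 0 0 -0.26; 1 0 0 0 -0.39; 1 0 0 0 -0.52; 1 0 0 0 -0.65",
)

```text
clock: 4.4
eef_pos: [0.5323, -0.2608, 0.1201]
tool_rot: [-0.24, 0.971, -0.004, 0.0]
ft_force: [-5.7, -6.5, 9.0]
grip_width: 0.0436
grasp_force: 68.6
```

Emit:
send_rows(
  motion="1 0 0 0 -0.13; 1 0 0 0 -0.26; 1 0 0 0 -0.39; 1 0 0 0 -0.52; 1 0 0 0 -0.66",
)

```text
clock: 4.9
eef_pos: [0.5372, -0.2566, 0.1268]
tool_rot: [-0.544, 0.839, -0.005, 0.006]
ft_force: [-3.2, 9.4, 19.0]
grip_width: -0.0002
grasp_force: 8.3
```

Emit:
send_rows(
  motion="1 0 0 0 0; 1 0 0 0 0; 1 0 0 0 0",
)

```text
clock: 5.2
eef_pos: [0.5378, -0.2567, 0.1266]
tool_rot: [-0.542, 0.84, -0.005, 0.007]
ft_force: [-2.0, 9.3, 32.0]
grip_width: -0.0
grasp_force: 14.7
```

Run:
```python
from h import *
np.set_printoptions(precision=4,suppress=True)
A=vision.camera("scene")[:,:,::-1];B=vision.camera("top")[:,:,::-1]
o=bot.get_obs();r=R.from_quat(o["tool_rot"]).as_matrix();print(o["eef_pos"],o["joint_pos"],o["ft_force"],o["ft_torque"],"yaw y",np.degrees(np.arctan2(r[1,1],r[0,1])))
A=cv2.resize(A[170:300,60:190],(480,480),interpolation=cv2.INTER_CUBIC);B=cv2.resize(B[130:260,340:425],(314,480),interpolation=cv2.INTER_CUBIC)
cv2.imwrite("pics/c3.png",np.hstack([A,B]))
```

```text
[ 0.5378 -0.2567  0.1267] [-0.4487  0.457   0.1157  1.2138  0.006  -1.5939] [-2.9582  9.81   31.2143] [ 2.0559  0.6109 -0.0136] yaw y 155.61378666228757
```

View pics/c3.png

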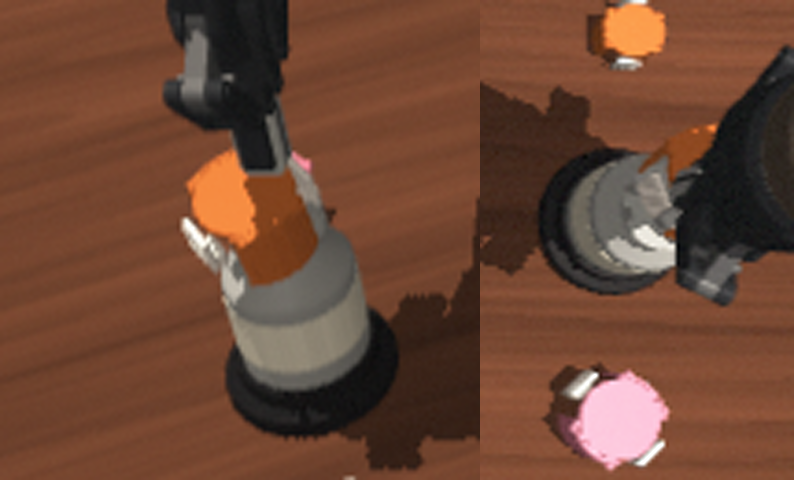

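Run:
```python
from h import *
np.set_printoptions(precision=1,suppress=True)
for z in (.1267,.14,.154,.16): print(z,proj("scene",[.5378,-.2567,z]), "crop",(proj("scene",[.5378,-.2567,z])-[60,170])*480/130)
for z in (.114,.154): print("axis",z,(proj("scene",[.532,-.257,z])-[60,170])*480/130)
print(bot.get_obs()["clock"])
```

```text
0.1267 [135.6 226.9] crop [279.2 210.2]
0.14 [134.3 221.6] crop [274.2 190.4]
0.154 [132.8 215.8] crop [268.8 169. ]
0.16 [132.2 213.3] crop [266.5 159.7]
axis 0.114 [280.7 221.6]
axis 0.154 [265.7 162. ]
5.3
```

The crop shows that the grip slipped. The shut fingers (crop (262,170)) press down at the cap top, and the cap, still on the neck, looks tilted towards the camera-left. I'll relieve the force straight up, then look.

Emit:
send_rows(
  motion="1 0 0 -0.5 0; 1 0 0 -1 0; 1 0 0 -1.5 0; 1 0 0 -2 0; 1 0 0 -2.5 0",
)

```text
clock: 5.8
eef_pos: [0.5316, -0.2577, 0.1415]
tool_rot: [-0.541, 0.841, 0.001, -0.0]
ft_force: [1.2, 0.4, -0.3]
grip_width: -0.0
grasp_force: 0.0
```

Emit:
send_rows(
  motion="1 0 0 -1.5 0; 1 0 0 -3 0; 1 0 0 -4.5 0; 1 0 0 -6 0; 1 0 0 -7 0",
)

```text
clock: 6.3
eef_pos: [0.5322, -0.258, 0.2127]
tool_rot: [-0.541, 0.841, -0.0, 0.0]
ft_force: [0.4, 0.3, 0.0]
grip_width: 0.0001
grasp_force: 0.0
```

Run:
```python
from h import *
np.set_printoptions(precision=4,suppress=True)
A=vision.camera("scene")[:,:,::-1];B=vision.camera("top")[:,:,::-1]
cv2.imwrite("pics/s4.png",A);cv2.imwrite("pics/t4.png",B)
o=bot.get_obs();print(o["eef_pos"],o["ft_force"],o["ft_torque"])
A=cv2.resize(A[170:300,60:190],(480,480),interpolation=cv2.INTER_CUBIC);B=cv2.resize(B[130:260,340:425],(314,480),interpolation=cv2.INTER_CUBIC)
cv2.imwrite("pics/c4.png",np.hstack([A,B]))
```

```text
[ 0.5328 -0.2582  0.2133] [ 0.5026 -0.2445  0.5139] [ 0.0219  0.0113 -0.0139]
```

View pics/c4.png

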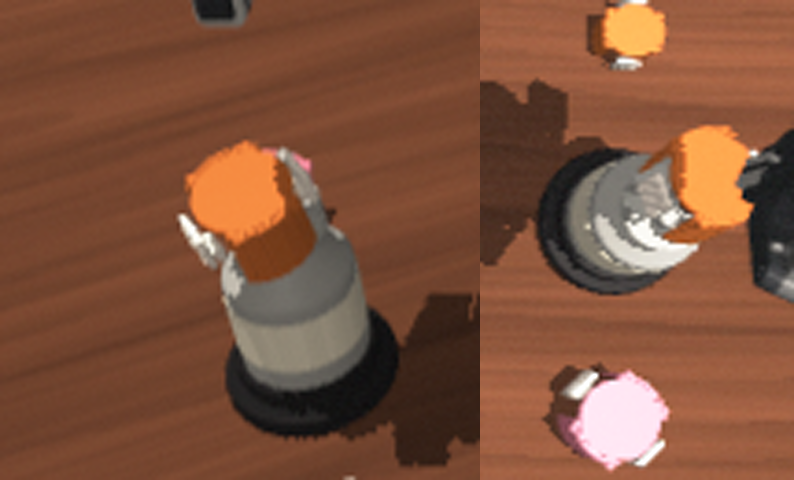

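Run:
```python
from h import *
np.set_printoptions(precision=1,suppress=True)
for z in (.2133,.22,.23,.24): print(z,(proj("scene",[.5328,-.2582,z])-[60,170])*480/130)
# c1: TCP .5283 -.2543 .2031 open, yaw 80.4 ; crop origin (60,130) scale 3
y=np.array([np.cos(np.radians(80.4)),np.sin(np.radians(80.4)),0])
for dz in (0,.01,.02):
  print("c1",dz,[(proj("scene",np.array([.5283,-.2543,.2031+dz])+s*.0425*y)-[60,130])*3 for s in(-1,1)])
# c2: TCP .5336 -.2586 .1197
for dz in (0,.01,.02,.03):
  print("c2",dz,[(proj("scene",np.array([.5336,-.2586,.1197+dz])+s*.024*y)-[80,180])*5 for s in(-1,1)])
A=cv2.imread("pics/s4.png")[130:215,90:175]
B=cv2.imread("pics/t4.png")[120:220,370:455]
cv2.imwrite("pics/c5.png",np.hstack([cv2.resize(A,(470,470),interpolation=cv2.INTER_CUBIC),cv2.resize(cv2.imread("pics/scene0.png")[190:250,110:160],(320,470),interpolation=cv2.INTER_CUBIC)]))
```

```text
0.2133 [239.   67.2]
0.22 [236.   55.6]
0.23 [231.6  38.1]
0.24 [227.   20.2]
c1 0 [array([125.8, 194.9]), array([278.3, 170.4])]
c1 0.01 [array([121.6, 181. ]), array([275.5, 156.7])]
c1 0.02 [array([117.3, 166.9]), array([272.8, 142.8])]
c2 0 [array([206.6, 255. ]), array([340.4, 230.9])]
c2 0.01 [array([200.9, 235.1]), array([335.9, 211.1])]
c2 0.02 [array([195.1, 214.9]), array([331.4, 190.9])]
c2 0.03 [array([189.2, 194.3]), array([326.8, 170.4])]
```

View pics/c5.png

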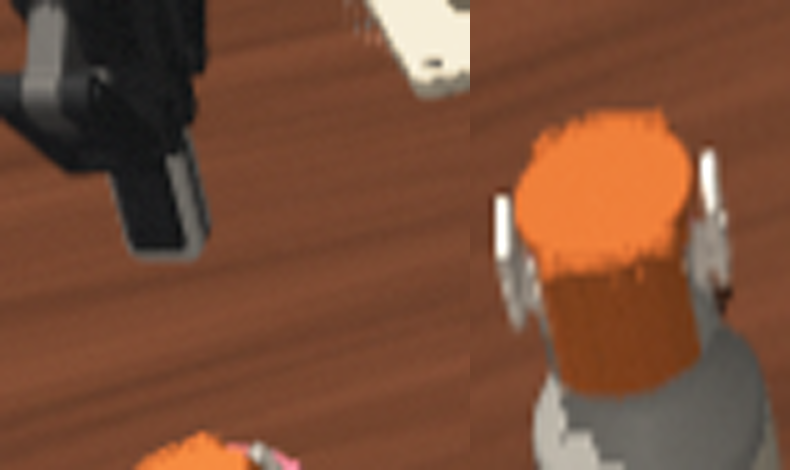

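The pictures explain the slip: with the gripper shut, the fingertips appear at z≈0.2375 while the reported TCP is 0.213. So the real tips are about 24 mm behind the reported TCP, and the pads only caught the tops of the tabs. The cap now sits tilted on the neck. I'll clear the view and fit its pose.

Emit:
send_rows(
  motion="-1 -16 13 -2 0; -1 -16 13 -2 0; -1 -16 13 -2 0; -1 -16 13 -2 0; -1 -16 13 -2 0",
)

```text
clock: 6.9
eef_pos: [0.4783, -0.054, 0.2319]
tool_rot: [-0.543, 0.84, 0.001, -0.0]
ft_force: [1.0, -1.0, 0.3]
grip_width: 0.0722
grasp_force: 0.0
```

Run:
```python
from h import *
A=vision.camera("scene")[:,:,::-1];B=vision.camera("top")[:,:,::-1]
cv2.imwrite("pics/s6.png",A);cv2.imwrite("pics/t6.png",B);print(bot.get_obs()["eef_pos"])
A0=cv2.imread("pics/scene0.png");B0=cv2.imread("pics/top0.png")
f=lambda I,x,y,w:cv2.resize(I[y:y+w,x:x+w],(300,300),interpolation=cv2.INTER_CUBIC)
cv2.imwrite("pics/c6.png",np.vstack([np.hstack([f(A0,105,195,60),f(B0,360,155,60)]),np.hstack([f(A,105,195,60),f(B,360,155,60)])]))
```

```text
[ 0.47968731 -0.05684041  0.23168103]
```

View pics/c6.png

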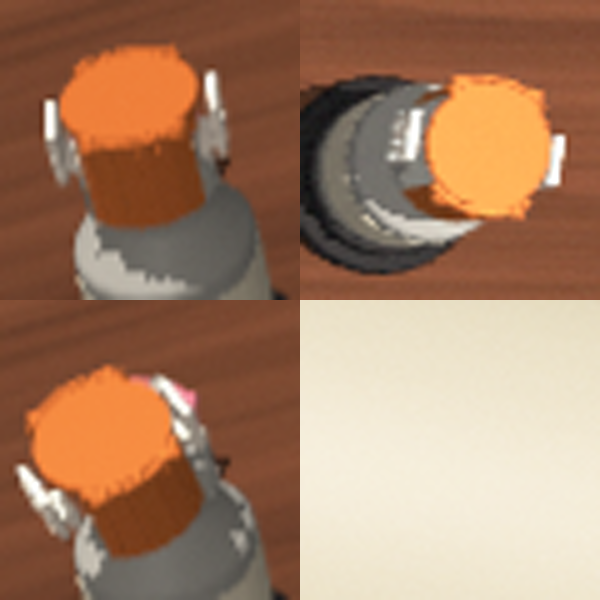

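The lower scene crop shows the cap tilted towards its front-left tab (tabs at crop (45,500) and (180,400)), turned anticlockwise and still on the neck. The arm blocks the top view, so I'll move it further away.

Emit:
send_rows(
  motion="-1 -13 20 0 0; -1 -13 20 0 0; -1 -13 20 0 0; -1 -13 20 0 0; -1 -13 20 0 0",
)

```text
clock: 7.5
eef_pos: [0.3513, 0.1435, 0.2314]
tool_rot: [-0.54, 0.842, -0.0, -0.0]
ft_force: [0.9, 0.5, -0.4]
grip_width: 0.0853
grasp_force: 0.0
```

```bash
cat > fit.py <<'E'
from h import *
from scipy.optimize import minimize
def masks(img,bx):
    h=cv2.cvtColor(img,cv2.COLOR_BGR2HSV);M=np.zeros(h.shape[:2],np.uint8);x0,y0,x1,y1=bx
    M[y0:y1,x0:x1]=cv2.inRange(h,(4,170,60),(22,255,255))[y0:y1,x0:x1];return M
K=6
def draw(c,p,org,pts):
    q=np.array([proj(c,v) for v in pts]);h=cv2.convexHull(((q-org+.5)*K).astype(np.float32)).astype(np.int32);return h
def model(p):
    a=np.linspace(0,2*np.pi,24,endpoint=False);rt=p[6]
    body=np.vstack([np.c_[rt*np.cos(a),rt*np.sin(a),0*a+z] for z in(-.024,.016)])
    tabs=[np.array([[x,s*y,z] for x in(-.01,.01) for y in(.027,.030) for z in(-.012,.012)]) for s in(1,-1)]
    Rm=(R.from_rotvec([p[3],p[4],0])*R.from_euler('z',p[5])).as_matrix()
    return [b@Rm.T+p[:3] for b in [body]+tabs]
E
python3 - <<'E'
from fit import *
A=vision.camera("scene")[:,:,::-1];B=vision.camera("top")[:,:,::-1]
cv2.imwrite("pics/s7.png",A);cv2.imwrite("pics/t7.png",B);print(bot.get_obs()["eef_pos"])
A0=cv2.imread("pics/scene0.png");B0=cv2.imread("pics/top0.png")
for n,I,J in(("s",A0,A),("t",B0,B)):
    bx=(110,195,165,260) if n=="s" else (380,160,425,208)
    for im in(I,J):
        M=masks(im,bx);m=cv2.moments(M,True);print(n,m['m00'],m['m10']/m['m00'],m['m01']/m['m00'],cv2.boundingRect(M))
f=lambda I,x,y,w:cv2.resize(I[y:y+w,x:x+w],(300,300),interpolation=cv2.INTER_CUBIC)
cv2.imwrite("pics/c7.png",np.vstack([np.hstack([f(A0,105,195,60),f(B0,360,155,60)]),np.hstack([f(A,105,195,60),f(B,360,155,60)])]))
E
```

```text
[0.35059355 0.14493365 0.23147003]
s 815.0 131.67730061349693 220.8674846625767 (117, 204, 29, 36)
s 850.0 127.52941176470588 226.16235294117647 (110, 208, 35, 38)
t 148.0 394.0135135135135 185.97297297297297 (381, 170, 29, 29)
t 617.0 401.96596434359805 178.84927066450567 (384, 164, 32, 32)
```

```bash
cat >> fit.py <<'E'
def masks(img,bx):
    h=cv2.cvtColor(img,cv2.COLOR_BGR2HSV);M=np.zeros(h.shape[:2],np.uint8);x0,y0,x1,y1=bx
    k=cv2.inRange(h,(4,120,180),(22,255,255))|cv2.inRange(h,(4,205,60),(22,255,255))
    M[y0:y1,x0:x1]=k[y0:y1,x0:x1]
    n,l,s,_=cv2.connectedComponentsWithStats(M);return ((l==1+np.argmax(s[1:,4]))*255).astype(np.uint8)
BX={"scene":(105,195,165,260),"top":(370,155,428,212)}
def prep(imgs):
    D={}
    for c,I in imgs.items():
        x0,y0,x1,y1=BX[c];M=masks(I,BX[c])[y0:y1,x0:x1];D[c]=cv2.resize(M,None,fx=K,fy=K,interpolation=cv2.INTER_LINEAR)>127
    return D
def cost(p,D):
    e=0;P=model(p)
    for c,M in D.items():
        o=np.array(BX[c][:2]);r=np.zeros(M.shape,np.uint8);cv2.fillConvexPoly(r,draw(c,p,o,P[0]),1)
        t=np.zeros(M.shape,np.uint8)
        for T in P[1:]: cv2.fillConvexPoly(t,draw(c,p,o,T),1)
        e+=((r>0)^M)[t==0].sum()/K/K
    return e+3e5*max(0,abs(p[6]-.0245)-.002)
def fit(D,p0,n=3):
    best=None
    for s in range(n):
        st=np.array([.004,.004,.004,.15,.15,.2,.001])*(-1)**s
        sim=np.vstack([p0]+[np.array(p0)+st*(np.arange(7)==i) for i in range(7)])
        r=minimize(cost,p0,args=(D,),method="Nelder-Mead",options=dict(initial_simplex=sim,maxfev=700))
        p0=r.x
        if best is None or r.fun<best.fun:best=r
    return best
E
python3 - <<'E'
from fit import *
np.set_printoptions(precision=4,suppress=True)
I0={"scene":cv2.imread("pics/scene0.png"),"top":cv2.imread("pics/top0.png")}
I1={"scene":cv2.imread("pics/s7.png"),"top":cv2.imread("pics/t7.png")}
D0=prep(I0);D1=prep(I1)
print([m.sum()/36 for m in (*D0.values(),*D1.values())])
r=fit(D0,[.532,-.257,.138,0,0,np.radians(-9.5),.0245]);print(r.x,r.fun)
best=[]
for yaw in(20,40,60):
    q=fit(D1,[.536,-.262,.138,.2,.2,np.radians(yaw),r.x[6]]);print(q.x,q.fun,np.degrees(np.hypot(*q.x[3:5])));best.append(q)
q=min(best,key=lambda q:q.fun);np.save("q.npy",q.x)
rows=[]
for I,p in((I0,r.x),(I1,q.x)):
    row=[]
    for c in("scene","top"):
        x0,y0,x1,y1=BX[c];im=cv2.resize(I[c][y0:y1,x0:x1],None,fx=K,fy=K,interpolation=cv2.INTER_NEAREST)
        for i,v in enumerate(model(p)): cv2.polylines(im,[draw(c,p,np.array(BX[c][:2]),v)],True,[(255,0,0),(0,255,0),(255,255,0)][i],1)
        row.append(cv2.resize(im,(390,300)))
    rows.append(np.hstack(row))
cv2.imwrite("pics/c8.png",np.vstack(rows))
E
```

```text
[np.float64(443.6666666666667), np.float64(598.6666666666666), np.float64(572.5), np.float64(525.6666666666666)]Traceback (most recent call last):
  File "<stdin>", line 7, in <module>
  File "fit.py", line 39, in fit
    r=minimize(cost,p0,args=(D,),method="Nelder-Mead",options=dict(initial_simplex=sim,maxfev=700))
    res = _minimize_neldermead(fun, x0, args, callback, bounds=bounds,
                               **options)
    fxr = func(xr)
    fx = function(np.copy(x), *(wrapper_args + args))
  File "fit.py", line 31, in cost
    for T in P[1:]: cv2.fillConvexPoly(t,draw(c,p,o,T),1)
                                         ~~~~^^^^^^^^^
  File "fit.py", line 8, in draw
    q=np.array([proj(c,v) for v in pts]);h=cv2.convexHull(((q-org+.5)*K).astype(np.float32)).astype(np.int32);return h
                ~~~~^^^^^
  File "h.py", line 9, in proj
    m=vision.camera_model(c);T=m["world_from_camera"];f=192/np.tan(np.radians(m["fov_y"]/2))
ValueError: time passes only in moves, steps and waits
```

```bash
sed -i 's/(4,205,60)/(4,170,60)/; s/    M\[y0:y1,x0:x1\]=k\[y0:y1,x0:x1\]$/    k=cv2.morphologyEx(k,cv2.MORPH_CLOSE,np.ones((3,3),np.uint8));M[y0:y1,x0:x1]=k[y0:y1,x0:x1]/' fit.py
python3 - <<'E'
s=open("h.py").read().replace("def ray","import functools\nCM=functools.lru_cache(vision.camera_model)\ndef ray",1).replace("m=vision.camera_model(c)","m=CM(c)")
open("h.py","w").write(s)
E
cat > runfit.py <<'E'
from fit import *
np.set_printoptions(precision=4,suppress=True)
I0={"scene":cv2.imread("pics/scene0.png"),"top":cv2.imread("pics/top0.png")}
I1={"scene":cv2.imread("pics/s7.png"),"top":cv2.imread("pics/t7.png")}
D0=prep(I0);D1=prep(I1)
print([m.sum()/36 for m in (*D0.values(),*D1.values())])
r=fit(D0,[.532,-.257,.138,0,0,np.radians(-9.5),.0245]);print(r.x,r.fun)
best=[]
for yaw in(15,30,50):
    q=fit(D1,[.536,-.262,.138,.2,.2,np.radians(yaw),r.x[6]]);print(q.x,q.fun,np.degrees(np.hypot(*q.x[3:5])));best.append(q)
q=min(best,key=lambda q:q.fun);np.save("q.npy",q.x)
rows=[]
for I,p in((I0,r.x),(I1,q.x)):
    row=[]
    for c in("scene","top"):
        x0,y0,x1,y1=BX[c];im=cv2.resize(I[c][y0:y1,x0:x1],None,fx=K,fy=K,interpolation=cv2.INTER_NEAREST)
        for i,v in enumerate(model(p)): cv2.polylines(im,[draw(c,p,np.array(BX[c][:2]),v)],True,[(255,0,0),(0,255,0),(255,255,0)][i],1)
        row.append(cv2.resize(im,(390,300)))
    rows.append(np.hstack(row))
cv2.imwrite("pics/c8.png",np.vstack(rows))
E
time python3 runfit.py
```

```text
[np.float64(814.6666666666666), np.float64(644.6666666666666), np.float64(860.6666666666666), np.float64(628.5)]
[ 0.5331 -0.2606  0.1411 -0.2128  0.188   0.5259  0.0252] 125.63888888888889
[ 0.544  -0.2701  0.1406 -0.0425  0.2248  0.6892  0.0262] 216.80555555555554 13.111141683526387
[ 0.5443 -0.2702  0.141  -0.064   0.2032  0.7011  0.0263] 215.5 12.207981586703006
[ 0.5441 -0.2702  0.1407 -0.0672  0.2434  0.6569  0.0262] 217.83333333333331 14.465882401016929
real	0m5.767s
user	0m6.204s
sys	0m0.117s
```

```bash
cat > fit2.py <<'E'
from fit import *
np.set_printoptions(precision=4,suppress=True)
def whites(imgs):
    W={}
    for c,I in imgs.items():
        x0,y0,x1,y1=BX[c];h=cv2.cvtColor(I[y0:y1,x0:x1],cv2.COLOR_BGR2HSV);k=cv2.inRange(h,(0,0,120),(180,70,255))
        W[c]=cv2.resize(k,None,fx=K,fy=K)>127
    return W
def model2(p,rt,rb):
    a=np.linspace(0,2*np.pi,24,endpoint=False)
    body=np.vstack([np.c_[r*np.cos(a),r*np.sin(a),0*a+z] for r,z in((rb,-.024),(rt,.016))])
    tabs=[np.array([[x,s*y,z] for x in(-.01,.01) for y in(.0275,.030) for z in(-.012,.012)]) for s in(1,-1)]
    Rm=(R.from_rotvec([p[3],p[4],0])*R.from_euler('z',p[5])).as_matrix()
    return [b@Rm.T+p[:3] for b in [body]+tabs]
def cost2(p,D,W,rt,rb):
    e=0;P=model2(p,rt,rb)
    for c,M in D.items():
        o=np.array(BX[c][:2]);r=np.zeros(M.shape,np.uint8);cv2.fillConvexPoly(r,draw(c,p,o,P[0]),1)
        t=np.zeros(M.shape,np.uint8)
        for T in P[1:]: cv2.fillConvexPoly(t,draw(c,p,o,T),1)
        e+=((r>0)^M)[t==0].sum()/K/K + 1.0*((t>0)&~(W[c]|M)).sum()/K/K - 1.0*((t>0)&W[c]).sum()/K/K
    return e
def nm(f,p0,st,n=4):
    st=np.array(st)
    for s in range(n):
        sim=np.vstack([p0]+[np.array(p0)+st*(-1)**s*(np.arange(len(p0))==i) for i in range(len(p0))])
        r=minimize(f,p0,method="Nelder-Mead",options=dict(initial_simplex=sim,maxfev=500));p0=r.x
    return r
I0={"scene":cv2.imread("pics/scene0.png"),"top":cv2.imread("pics/top0.png")}
I1={"scene":cv2.imread("pics/s7.png"),"top":cv2.imread("pics/t7.png")}
D0,D1,W0,W1=prep(I0),prep(I1),whites(I0),whites(I1)
if __name__=="__main__":
    g=lambda v:cost2([v[0],v[1],.138,0,0,v[2]],D0,W0,v[3],v[4])
    r=nm(g,[.532,-.257,-.166,.0255,.022],[.004,.004,.15,.002,.002]);print(r.x,r.fun,"yaw",np.degrees(r.x[2]))
    rt,rb=r.x[3:]
    best=[]
    for yaw in(20,45,70):
      for rv in((.0,.3),(.3,.2),(.3,0)):
        q=nm(lambda p:cost2(p,D1,W1,rt,rb),[.534,-.26,.14,*rv,np.radians(yaw)],[.004,.004,.004,.15,.15,.3])
        best.append(q);n=R.from_rotvec([*q.x[3:5],0]).as_matrix()[:,2];print(q.x,round(q.fun,1),"yaw",np.degrees(q.x[5]),"tilt",np.degrees(np.arccos(n[2])),"towards",np.degrees(np.arctan2(n[1],n[0])))
    q=min(best,key=lambda q:q.fun);np.save("q.npy",q.x)
    rows=[]
    for I,p in((I0,[*r.x[:2],.138,0,0,r.x[2]]),(I1,q.x)):
        row=[]
        for c in("scene","top"):
            x0,y0,x1,y1=BX[c];im=cv2.resize(I[c][y0:y1,x0:x1],None,fx=K,fy=K,interpolation=cv2.INTER_NEAREST)
            if I is I1: row.append(cv2.resize(im,(390,300)))
            for i,v in enumerate(model2(p,rt,rb)): cv2.polylines(im,[draw(c,p,np.array(BX[c][:2]),v)],True,[(255,0,0),(0,255,0),(255,255,0)][i],1)
            if I is I1: row.append(cv2.resize(im,(390,300)))
        if row: rows=[np.hstack(row[:2]),np.hstack(row[2:])]
    cv2.imwrite("pics/c8.png",np.vstack(rows))
E
python3 fit2.py
```

```text
[ 0.5314 -0.2595 -0.1921  0.0272  0.0212] 148.58333333333331 yaw -11.007529618791436
[ 0.542  -0.2691  0.1379  0.0569  0.3154  0.5266] 127.8 yaw 30.17359979625675 tilt 18.361779693782633 towards -10.228144927329375
[ 0.5413 -0.2691  0.137   0.0585  0.3185  0.5239] 126.3 yaw 30.01638441447391 tilt 18.55226764215571 towards -10.410328095794663
[ 0.5412 -0.2695  0.1372  0.056   0.3079  0.5015] 127.1 yaw 28.73607734254768 tilt 17.93114565688536 towards -10.305243168171094
[ 0.5418 -0.2693  0.1376  0.0464  0.2883  0.5207] 124.6 yaw 29.83310380924081 tilt 16.733767573450955 towards -9.141777407589332
[ 0.5419 -0.2691  0.1374  0.0543  0.3231  0.5298] 126.3 yaw 30.35355961506046 tilt 18.774773913017697 towards -9.544721734757754
[ 0.5418 -0.2695  0.1375  0.0239  0.3124  0.5433] 124.9 yaw 31.12721056750194 tilt 17.950543368491463 towards -4.379089150804757
[ 0.5414 -0.2691  0.1371  0.0298  0.2995  0.5345] 126.3 yaw 30.627059836130464 tilt 17.24560492122731 towards -5.674206706303302
[ 0.5415 -0.2694  0.1372  0.0237  0.3278  0.5465] 122.8 yaw 31.30951007621363 tilt 18.829217320683966 towards -4.129780926020654
[ 0.5418 -0.2693  0.1377  0.0179  0.3203  0.5503] 124.4 yaw 31.531492352109453 tilt 18.38036266945584 towards -3.201796038953444
```

View pics/c8.png

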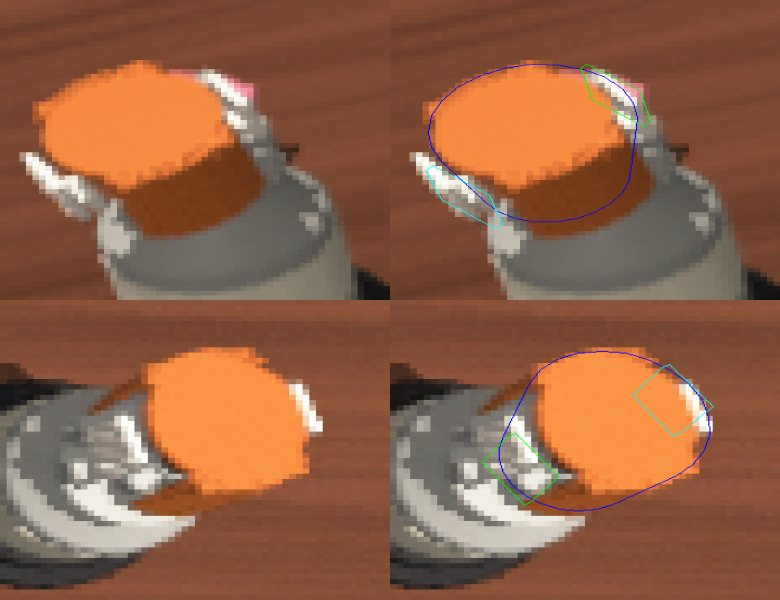

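The tilt is about 20° towards the front-left tab, and the cap has turned about 37°. The tab line is now near yaw 117°, with the cap centre about (0.537,-0.260). I'll regrip deeper, about 29 mm lower by reported TCP; the parallel pads should straighten it.

Emit:
send_rows(
  motion="-1 29.2 -33.7 0 0; -1 29.2 -33.7 0 0; -1 29.2 -33.7 0 0; -1 29.2 -33.7 0 0; -1 29.2 -33.7 0 0",
)

```text
clock: 8.1
eef_pos: [0.4568, -0.0885, 0.2313]
tool_rot: [-0.54, 0.842, -0.0, -0.0]
ft_force: [1.5, 0.4, -0.0]
grip_width: 0.0855
grasp_force: 0.0
```

Emit:
send_rows(
  motion="-1 12.9 -14.8 0 0.15; -1 12.9 -14.8 0 0.3; -1 12.9 -14.8 0 0.45; -1 12.9 -14.8 0 0.6; -1 12.9 -14.8 0 0.674",
)

```text
clock: 8.6
eef_pos: [0.5376, -0.2711, 0.2278]
tool_rot: [-0.226, 0.974, -0.0, -0.002]
ft_force: [-0.1, 0.9, -0.2]
grip_width: 0.0852
grasp_force: 0.0
```

Run:
```python
from h import *
np.set_printoptions(precision=4,suppress=True)
A=vision.camera("scene")
o=bot.get_obs();r=R.from_quat(o["tool_rot"]).as_matrix();print(o["eef_pos"],o["joint_pos"],"yaw y",np.degrees(np.arctan2(r[1,1],r[0,1])))
print("shift cm",100*r.T@(np.array([.5365,-.2605,.092])-o["eef_pos"]),o["clock"])
```

```text
[ 0.5367 -0.2686  0.2284] [-0.4635  0.4421  0.3582  1.4905 -0.001  -0.9206] yaw y 116.19059292861942
shift cm [-0.3781  0.7083 13.6439] 8.65
```

Emit:
send_rows(
  motion="-1 0 0 0 0; -1 0 0 0 0",
)

```text
clock: 8.85
eef_pos: [0.5366, -0.2637, 0.2315]
tool_rot: [-0.233, 0.973, 0.0, -0.0]
ft_force: [-0.4, -0.0, 0.8]
grip_width: 0.0853
grasp_force: 0.0
```

Emit:
send_rows(
  motion="-1 -0.1 0.3 4 0; -1 -0.1 0.3 7.5 0; -1 -0.1 0.3 10 0; -1 -0.1 0.3 12 0; -1 -0.1 0.3 13 0",
)

```text
clock: 9.35
eef_pos: [0.5355, -0.2586, 0.1005]
tool_rot: [-0.234, 0.972, 0.001, -0.001]
ft_force: [0.8, -0.1, 1.0]
grip_width: 0.0855
grasp_force: 0.6
```

Emit:
send_rows(
  motion="-1 0 0 0.5 0; -1 0 0 1 0; -1 0 0 1 0; -1 0 0 1 0",
)

```text
clock: 9.75
eef_pos: [0.5376, -0.2603, 0.0932]
tool_rot: [-0.233, 0.973, -0.001, 0.001]
ft_force: [-0.2, -1.0, 2.1]
grip_width: 0.0852
grasp_force: 1.0
```

Emit:
send_rows(
  motion="-0.7 0 0 0 0; -0.5 0 0 0 0; -0.4 0 0 0 0; -0.3 0 0 0 0; -0.2 0 0 0 0",
)

```text
clock: 10.25
eef_pos: [0.5431, -0.2673, 0.0994]
tool_rot: [-0.231, 0.973, -0.01, 0.006]
ft_force: [2.2, -7.6, 19.3]
grip_width: 0.0559
grasp_force: 76.6
```

Emit:
send_rows(
  motion="-0.1 0 0 0 0; 0.1 0 0 0 0; 1 0 0 0 0; 1 0 0 0 0; 1 0 0 0 0",
)

```text
clock: 10.75
eef_pos: [0.543, -0.2672, 0.0995]
tool_rot: [-0.231, 0.973, -0.01, 0.006]
ft_force: [1.3, -9.0, 12.9]
grip_width: 0.0552
grasp_force: 72.1
```

Run:
```python
from fit2 import *
A=vision.camera("scene")[:,:,::-1];B=vision.camera("top")[:,:,::-1]
cv2.imwrite("pics/s9.png",A);cv2.imwrite("pics/t9.png",B)
o=bot.get_obs();print(o["eef_pos"],o["ft_force"],o["ft_torque"],o["grip_width"],o["grasp_force"])
for f in("scene0","s7","s9"):
    M=masks(cv2.imread(f"pics/{f}.png"),BX["scene"]);y,x=np.nonzero(M)
    r=cv2.minAreaRect(np.c_[x,y].astype(np.float32));m=cv2.moments(M,True);th=.5*np.degrees(np.arctan2(2*m['mu11'],m['mu20']-m['mu02']))
    rows=[(yy,x[y==yy].min(),x[y==yy].max()) for yy in range(y.min(),y.max()+1,4)]
    print(f,M.sum()/255,x.mean(),y.mean(),th,[tuple(map(int,v)) for v in rows])
```

```text
[ 0.5431 -0.2672  0.0995] [ 1.4924 -8.0403 20.4947] [-3.232  -0.9039 -0.3248] 0.05533586998151006 77.26463821716607
scene0 815.0 131.67730061349693 220.8674846625767 81.63597029691225 [(204, 128, 139), (208, 119, 143), (212, 118, 144), (216, 117, 143), (220, 118, 143), (224, 121, 142), (228, 122, 143), (232, 123, 144), (236, 124, 143)]
s7 861.0 127.62253193960511 226.00464576074333 53.76461305941127 [(208, 125, 127), (212, 116, 134), (216, 112, 138), (220, 110, 138), (224, 111, 140), (228, 112, 142), (232, 117, 144), (236, 122, 144), (240, 125, 141), (244, 127, 135)]
s9 703.0 129.6415362731152 227.08392603129445 54.47045726308412 [(209, 123, 124), (213, 117, 131), (217, 116, 136), (221, 115, 137), (225, 118, 140), (229, 119, 145), (233, 120, 146), (237, 122, 144), (241, 127, 140)]
```

The grip stalled at 55 mm with the cap still tilted (its axis in the picture is unchanged), so the pads are clamping it diagonally. I'll open and nudge the top of the cap upright with one pad instead.

Emit:
send_rows(
  motion="-1 0 0 0 0; -1 0 0 0 0; -1 0 0 0 0; -1 0 0 -0.6 0; -1 0 0 -1.3 0",
)

```text
clock: 11.35
eef_pos: [0.5356, -0.2588, 0.104]
tool_rot: [-0.233, 0.973, 0.001, -0.001]
ft_force: [0.0, 0.6, 0.0]
grip_width: 0.0852
grasp_force: 0.0
```

Emit:
send_rows(
  motion="-1 0 0.5 0 0; -1 0 0.8 0 0; -1 0 1.1 0 0; -1 0 1.4 0 0; -1 0 1.6 0 0",
)

```text
clock: 11.85
eef_pos: [0.5298, -0.2458, 0.1051]
tool_rot: [-0.233, 0.973, -0.001, 0.0]
ft_force: [0.3, -2.3, 1.7]
grip_width: 0.0853
grasp_force: 1.0
```

Emit:
send_rows(
  motion="-1 0 0.2 0 0; -1 0 0.4 0 0; -1 0 0.6 0 0; -1 0 0.6 0 0",
)

```text
clock: 12.25
eef_pos: [0.5285, -0.2419, 0.1064]
tool_rot: [-0.232, 0.973, -0.002, 0.002]
ft_force: [2.8, -4.4, 3.5]
grip_width: 0.0852
grasp_force: 2.9
```

```bash
cat > tilt.py <<'E'
import sys
from fit2 import *
n=sys.argv[1]
for c in("scene","top"): cv2.imwrite(f"pics/{c[0]}{n}.png",vision.camera(c)[:,:,::-1])
o=bot.get_obs();r=R.from_quat(o["tool_rot"]).as_matrix();print(o["clock"],o["eef_pos"],o["ft_force"],o["ft_torque"],o["grip_width"],o["grasp_force"],"yaw",np.degrees(np.arctan2(r[1,1],r[0,1])))
for f in("scene0","s7","s"+n):
    M=masks(cv2.imread(f"pics/{f}.png"),BX["scene"]);y,x=np.nonzero(M);m=cv2.moments(M,True)
    th=.5*np.degrees(np.arctan2(2*m['mu11'],m['mu20']-m['mu02']))
    print(f,len(x),x.mean(),y.mean(),th,[(int(v),int(x[y==v].min()),int(x[y==v].max())) for v in range(y.min(),y.max()+1,5)])
E
python3 tilt.py 10
```

```text
12.35 [ 0.5285 -0.2419  0.1064] [ 2.7888 -3.7445  4.1634] [-1.1472 -0.5208  0.0497] 0.08555166236585751 2.946838141651824 yaw 116.8485963719441
scene0 815 131.67730061349693 220.8674846625767 81.63597029691225 [(204, 128, 139), (209, 119, 143), (214, 117, 144), (219, 118, 143), (224, 121, 142), (229, 122, 143), (234, 123, 145), (239, 126, 136)]
s7 861 127.62253193960511 226.00464576074333 53.76461305941127 [(208, 125, 127), (213, 115, 135), (218, 110, 138), (223, 111, 140), (228, 112, 142), (233, 118, 144), (238, 124, 143), (243, 126, 137)]
s10 680 128.32794117647057 228.81911764705882 50.80874602649459 [(208, 123, 123), (213, 121, 131), (218, 123, 135), (223, 109, 136), (228, 110, 141), (233, 113, 145), (238, 121, 143), (243, 127, 137)]
```

Emit:
send_rows(
  motion="-1 0 0.3 0 0; -1 0 0.6 0 0; -1 0 0.9 0 0; -1 0 1.2 0 0; -1 0 1.2 0 0",
)

```text
clock: 12.85
eef_pos: [0.5255, -0.2339, 0.1093]
tool_rot: [-0.232, 0.973, -0.006, 0.004]
ft_force: [3.3, -7.8, 10.8]
grip_width: 0.0854
grasp_force: 6.5
```

```bash
python3 tilt.py 11
```

```text
12.95 [ 0.5256 -0.2338  0.1093] [ 4.2522 -7.174  11.2428] [-2.1244 -0.7676  0.0118] 0.08493231369453448 6.5474551159422845 yaw 116.79154449852786
scene0 815 131.67730061349693 220.8674846625767 81.63597029691225 [(204, 128, 139), (209, 119, 143), (214, 117, 144), (219, 118, 143), (224, 121, 142), (229, 122, 143), (234, 123, 145), (239, 126, 136)]
s7 861 127.62253193960511 226.00464576074333 53.76461305941127 [(208, 125, 127), (213, 115, 135), (218, 110, 138), (223, 111, 140), (228, 112, 142), (233, 118, 144), (238, 124, 143), (243, 126, 137)]
s11 698 128.1002865329513 228.6862464183381 47.68436604387367 [(208, 126, 127), (213, 126, 134), (218, 110, 137), (223, 111, 138), (228, 112, 140), (233, 118, 143), (238, 122, 143), (243, 125, 137)]
```

The upward force says the fingertip was riding on the cap's top. I'll back off, go 2 cm lower and push on the tab side itself.

Emit:
send_rows(
  motion="-1 0 0 -1 0; -1 0 -2 -1 0; -1 0 -4.2 -1 0; -1 0 -4.2 1 0; -1 0 -4.2 2.2 0",
)

```text
clock: 13.45
eef_pos: [0.5389, -0.266, 0.081]
tool_rot: [-0.232, 0.973, 0.002, -0.001]
ft_force: [0.1, -0.2, -0.5]
grip_width: 0.0856
grasp_force: 0.0
```

Emit:
send_rows(
  motion="-1 0 0 0 0; -1 0 0.8 0 0; -1 0 1.3 0 0; -1 0 1.8 0 0; -1 0 1.8 0 0",
)

```text
clock: 13.95
eef_pos: [0.5349, -0.253, 0.0857]
tool_rot: [-0.232, 0.973, -0.004, 0.003]
ft_force: [3.0, -6.3, 0.7]
grip_width: 0.0854
grasp_force: 3.3
```

Emit:
send_rows(
  motion="-1 0 0.3 0 0; -1 0 0.6 0 0; -1 0 0.9 0 0; -1 0 0.9 0 0",
)

```text
clock: 14.35
eef_pos: [0.5285, -0.2424, 0.0844]
tool_rot: [-0.233, 0.973, -0.0, 0.001]
ft_force: [0.7, 0.1, -0.1]
grip_width: 0.0855
grasp_force: 0.5
```

```bash
python3 tilt.py 12
```

```text
14.45 [ 0.528  -0.2423  0.0834] [ 1.6362 -0.4325  1.1196] [-0.1631 -0.1004 -0.0056] 0.08546244476596797 0.5290195648558438 yaw 116.91934681634153
scene0 815 131.67730061349693 220.8674846625767 81.63597029691225 [(204, 128, 139), (209, 119, 143), (214, 117, 144), (219, 118, 143), (224, 121, 142), (229, 122, 143), (234, 123, 145), (239, 126, 136)]
s7 861 127.62253193960511 226.00464576074333 53.76461305941127 [(208, 125, 127), (213, 115, 135), (218, 110, 138), (223, 111, 140), (228, 112, 142), (233, 118, 144), (238, 124, 143), (243, 126, 137)]
s12 568 138.26760563380282 217.61795774647888 54.001727970023666 [(203, 131, 136), (208, 129, 144), (213, 124, 148), (218, 122, 149), (223, 136, 150), (228, 137, 150), (233, 139, 145)]
```

Emit:
send_rows(
  motion="-1 0 -0.7 0 0; -1 0 -1.4 0 0; -1 0 -1.4 0 0; -1 0 -1.4 0 0",
)

```text
clock: 14.85
eef_pos: [0.5343, -0.2556, 0.0824]
tool_rot: [-0.232, 0.973, 0.0, -0.0]
ft_force: [-0.2, -0.0, 0.3]
grip_width: 0.0858
grasp_force: 0.0
```

```bash
python3 tilt.py 13
python3 - <<'E'
from fit2 import *
for n in("scene0","s13"):
    I=cv2.imread(f"pics/{n}.png");h=cv2.cvtColor(I,cv2.COLOR_BGR2HSV)
    L=cv2.inRange(h,(4,120,210),(22,255,255));x0,y0=105,190;L=L[y0:265,x0:170]
    y,x=np.nonzero(L);e=cv2.fitEllipse(cv2.convexHull(np.c_[x+x0,y+y0].astype(np.float32)));print(n,len(x),"lit top ellipse",e)
E
```

```text
14.95 [ 0.5342 -0.2553  0.0826] [ 0.1329  0.2597 -1.0892] [-0.0401  0.0259  0.0074] 0.08525283012024046 0.0 yaw 116.87723027380036
scene0 815 131.67730061349693 220.8674846625767 81.63597029691225 [(204, 128, 139), (209, 119, 143), (214, 117, 144), (219, 118, 143), (224, 121, 142), (229, 122, 143), (234, 123, 145), (239, 126, 136)]
s7 861 127.62253193960511 226.00464576074333 53.76461305941127 [(208, 125, 127), (213, 115, 135), (218, 110, 138), (223, 111, 140), (228, 112, 142), (233, 118, 144), (238, 124, 143), (243, 126, 137)]
s13 619 136.94184168012924 217.52504038772213 39.09172705447004 [(203, 132, 134), (208, 124, 144), (213, 122, 148), (218, 118, 149), (223, 136, 150), (228, 137, 150), (233, 139, 145)]
scene0 401 lit top ellipse ((129.97158813476562, 214.17665100097656), (18.839763641357422, 27.858179092407227), 72.44505310058594)Traceback (most recent call last):
  File "<stdin>", line 5, in <module>
cv2.error: OpenCV(4.12.0) /io/opencv/modules/imgproc/src/shapedescr.cpp:361: error: (-201:Incorrect size of input array) There should be at least 5 points to fit the ellipse in function 'fitEllipseNoDirect'
```

Emit:
send_rows(
  motion="-1 0 0 -5 0; -1 0 0 -10 0; -1 0 0 -14 0; -1 0 5 -14 0; -1 0 10 -14 0",
)

```text
clock: 15.45
eef_pos: [0.4907, -0.1665, 0.2247]
tool_rot: [-0.231, 0.973, -0.001, 0.002]
ft_force: [0.4, 1.2, -0.8]
grip_width: 0.0852
grasp_force: 0.0
```

Emit:
send_rows(
  motion="-1 0 24 0 0; -1 0 24 0 0; -1 0 24 0 0; -1 0 24 0 0; -1 0 24 0 0",
)

```text
clock: 15.95
eef_pos: [0.379, 0.0497, 0.2231]
tool_rot: [-0.233, 0.973, 0.0, 0.0]
ft_force: [1.1, 0.3, 0.1]
grip_width: 0.0857
grasp_force: 0.0
```

```bash
python3 tilt.py 14
python3 - <<'E'
import cv2,numpy as np
A=cv2.imread("pics/s14.png");B=cv2.imread("pics/t14.png")
f=lambda I,x,y,w:cv2.resize(I[y:y+w,x:x+w],(400,400),interpolation=cv2.INTER_CUBIC)
cv2.imwrite("pics/c14.png",np.hstack([f(A,95,185,80),f(B,355,140,80)]))
E
```

```text
16.05 [0.3782 0.0511 0.2232] [0.7309 0.4069 0.5799] [-0.0498 -0.0526  0.0294] 0.08516900456046411 0.0 yaw 117.27875449064577
scene0 815 131.67730061349693 220.8674846625767 81.63597029691225 [(204, 128, 139), (209, 119, 143), (214, 117, 144), (219, 118, 143), (224, 121, 142), (229, 122, 143), (234, 123, 145), (239, 126, 136)]
s7 861 127.62253193960511 226.00464576074333 53.76461305941127 [(208, 125, 127), (213, 115, 135), (218, 110, 138), (223, 111, 140), (228, 112, 142), (233, 118, 144), (238, 124, 143), (243, 126, 137)]
s14 723 135.1106500691563 216.29183955739973 33.20675761555771 [(203, 126, 138), (208, 119, 147), (213, 116, 148), (218, 117, 149), (223, 136, 150), (228, 137, 150), (233, 139, 145)]
```

View pics/c14.png

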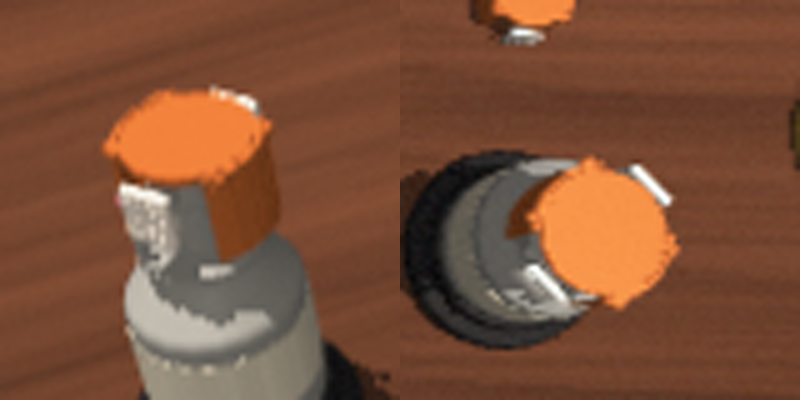

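The cap is upright and level again on the neck: top centre at crop (188,137), tabs in the top view at (653,185) and (548,285). So the tab line is now at yaw≈134°, about 54° turned in all. Now the measurement for a proper regrip.

Run:
```python
from fit2 import *
for c,ns,bx in(("scene",("scene0","s14"),(105,190,170,265)),("top",("top0","t14"),(375,160,425,210))):
  for n in ns:
    h=cv2.cvtColor(cv2.imread(f"pics/{n}.png"),cv2.COLOR_BGR2HSV);x0,y0,x1,y1=bx
    L=cv2.inRange(h,(4,120,200),(22,255,255))[y0:y1,x0:x1];y,x=np.nonzero(L)
    e=cv2.fitEllipse(cv2.convexHull(np.c_[x+x0,y+y0].astype(np.float32)));print(n,len(x),x.mean()+x0,y.mean()+y0,np.round(e[0],1),np.round(e[1],1),ray(c,x.mean()+x0,y.mean()+y0,.154))
t1=ray("top",355+253/5,140+185/5,.146);t2=ray("top",355+148/5,140+285/5,.146);d=t1-t2
print((t1+t2)/2,np.linalg.norm(d),np.degrees(np.arctan2(d[1],d[0]))+180)
o=bot.get_obs();r=R.from_quat(o["tool_rot"]).as_matrix();print("shift cm",100*r.T@(np.array([.532,-.257,.2232])-o["eef_pos"]))
```

```text
scene0 413 130.04358353510895 214.00726392251815 [129.8 214.1] [19.8 28. ] [ 0.5309 -0.2602  0.154 ]
s14 408 131.921568627451 211.8235294117647 [132.2 211.7] [17.8 31.4] [ 0.5264 -0.2559  0.154 ]
top0 582 397.30584192439864 183.79209621993127 [397.3 183.9] [25.7 30.2] [ 0.5325 -0.2577  0.154 ]
t14 550 395.4236363636364 186.0981818181818 [395.4 186.1] [24.4 29.8] [ 0.5279 -0.254   0.154 ]
[ 0.5269 -0.2562  0.146 ] 0.05758694324168774 134.01475826125773
shift cm [  0.4544 -34.4347  -0.0472]
```

Emit:
send_rows(
  motion="-1 0.6 -34.2 0 0; -1 0.6 -34.2 0 0; -1 0.6 -34.2 0 0; -1 0.6 -34.2 0 0; -1 0.6 -34.2 0 0",
)

```text
clock: 16.55
eef_pos: [0.4904, -0.1797, 0.2229]
tool_rot: [-0.232, 0.973, -0.0, 0.0]
ft_force: [0.8, 0.0, 0.2]
grip_width: 0.0853
grasp_force: 0.0
```

Emit:
send_rows(
  motion="-1 0.2 -9.2 0 -0.1; -1 0.2 -9.2 0 -0.2; -1 0.2 -9.2 0 -0.293; -1 0.2 -9.2 0 -0.293; -1 0.2 -9.2 0 -0.293",
)

```text
clock: 17.05
eef_pos: [0.5293, -0.2603, 0.2226]
tool_rot: [-0.371, 0.929, 0.0, -0.0]
ft_force: [0.2, -0.2, 0.1]
grip_width: 0.0853
grasp_force: 0.0
```

Run:
```python
from h import *
o=bot.get_obs();r=R.from_quat(o["tool_rot"]).as_matrix();print(o["eef_pos"],"yaw",np.degrees(np.arctan2(r[1,1],r[0,1])),"shift cm",100*r.T@(np.array([.530,-.256,.09])-o["eef_pos"]))
```

```text
[ 0.52927595 -0.26026568  0.2225607 ] yaw 133.53294463921696 shift cm [-0.34980894  0.24805345 13.25619423]
```

Emit:
send_rows(
  motion="-1 -0.3 0.2 2 0; -1 -0.3 0.2 6 0; -1 -0.3 0.2 9 0; -1 -0.3 0.2 11.5 0; -1 -0.3 0.2 13.2 0",
)

```text
clock: 17.55
eef_pos: [0.5292, -0.2549, 0.0895]
tool_rot: [-0.372, 0.928, 0.001, -0.001]
ft_force: [0.2, 0.9, -0.5]
grip_width: 0.0854
grasp_force: 0.0
```

Emit:
send_rows(
  motion="-1 0 0 0 0; -0.7 0 0 0 0; -0.5 0 0 0 0; -0.4 0 0 0 0; -0.3 0 0 0 0",
)

```text
clock: 18.05
eef_pos: [0.5314, -0.2567, 0.0924]
tool_rot: [-0.372, 0.928, -0.001, 0.001]
ft_force: [-0.4, 1.5, 2.1]
grip_width: 0.0558
grasp_force: 2.1
```

Emit:
send_rows(
  motion="-0.2 0 0 0 0; 0 0 0 0 0; 1 0 0 0 0; 1 0 0 0 0; 1 0 0 0 0",
)

```text
clock: 18.55
eef_pos: [0.5317, -0.2572, 0.0928]
tool_rot: [-0.372, 0.928, -0.001, 0.001]
ft_force: [0.3, 0.7, 7.1]
grip_width: 0.0466
grasp_force: 61.4
```

```bash
python3 tilt.py 15
```

```text
18.65 [ 0.5317 -0.2572  0.0928] [0.1654 0.4868 7.1561] [ 0.1106  0.0622 -0.0468] 0.046602086481763894 61.40129953622818 yaw 133.6625331557423
scene0 815 131.67730061349693 220.8674846625767 81.63597029691225 [(204, 128, 139), (209, 119, 143), (214, 117, 144), (219, 118, 143), (224, 121, 142), (229, 122, 143), (234, 123, 145), (239, 126, 136)]
s7 861 127.62253193960511 226.00464576074333 53.76461305941127 [(208, 125, 127), (213, 115, 135), (218, 110, 138), (223, 111, 140), (228, 112, 142), (233, 118, 144), (238, 124, 143), (243, 126, 137)]
s15 504 138.95238095238096 219.25198412698413 69.18132356269108 [(204, 134, 134), (209, 129, 144), (214, 128, 147), (219, 128, 148), (224, 135, 149), (229, 136, 149), (234, 137, 145)]
```

A clean, centred grip: 46.6 mm, 61 N, TCP on the bottle axis, low torque. I'll finish the turn with 20° more.

Emit:
send_rows(
  motion="1 0 0 0 -0.09; 1 0 0 0 -0.18; 1 0 0 0 -0.27; 1 0 0 0 -0.35; 1 0 0 0 -0.35",
)

```text
clock: 19.15
eef_pos: [0.5319, -0.2573, 0.0928]
tool_rot: [-0.528, 0.849, -0.002, 0.001]
ft_force: [0.7, 1.2, 7.0]
grip_width: 0.0467
grasp_force: 61.2
```

Emit:
send_rows(
  motion="1 0 0 -0.3 0; 1 0 0 -0.6 0; 1 0 0 -0.9 0; 1 0 0 -1.2 0",
)

```text
clock: 19.55
eef_pos: [0.5301, -0.2578, 0.1016]
tool_rot: [-0.527, 0.85, -0.0, -0.001]
ft_force: [5.7, -6.0, -7.9]
grip_width: 0.0464
grasp_force: 65.0
```

Emit:
send_rows(
  motion="1 0 0 -0.5 0; 1 0 0 -1 0; 1 0 0 -1.5 0; 1 0 0 -2 0; 1 0 0 -2 0",
)

```text
clock: 20.05
eef_pos: [0.5306, -0.2566, 0.124]
tool_rot: [-0.528, 0.849, -0.001, 0.0]
ft_force: [-0.0, 0.0, -1.6]
grip_width: 0.0471
grasp_force: 62.7
```

```bash
python3 tilt.py 16|head -1;python3 tilt.py 16|tail -1
```

```text
20.15 [ 0.5304 -0.2565  0.1232] [-0.4983 -0.6144  0.1132] [ 0.0716 -0.1666 -0.0185] 0.046647912758052835 62.85382390022278 yaw 153.7280772734484
s16 327 139.0611620795107 206.07951070336392 69.37263575389066 [(195, 130, 144), (200, 130, 144), (205, 131, 145), (210, 137, 146), (215, 138, 147), (220, 140, 144)]
```

Lifted clean off: the orange mask rises with the gripper and the force is about 0. Going up, then over to the mat.

Emit:
send_rows(
  motion="1 0 0 -2 0; 1 0 0 -4 0; 1 0 0 -6 0; 1 -4 2.2 -6.5 0; 1 -7.9 4.3 -6.5 0",
)

```text
clock: 20.75
eef_pos: [0.5273, -0.167, 0.1888]
tool_rot: [-0.526, 0.85, -0.001, 0.001]
ft_force: [-0.5, 1.0, -0.4]
grip_width: 0.0464
grasp_force: 62.8
```

Emit:
send_rows(
  motion="1 -4 2.2 0 0; 1 -8 4.3 0 0; 1 -11.8 6.3 0 0; 1 -11.8 6.3 0 0; 1 -11.8 6.3 0 0",
)

```text
clock: 21.25
eef_pos: [0.5224, -0.0321, 0.1878]
tool_rot: [-0.529, 0.849, -0.0, -0.0]
ft_force: [-0.3, 0.5, 0.0]
grip_width: 0.0465
grasp_force: 62.8
```

Run:
```python
from h import *
for c in("scene","top"): cv2.imwrite(f"pics/{c[0]}17.png",vision.camera(c)[:,:,::-1])
o=bot.get_obs();r=R.from_quat(o["tool_rot"]).as_matrix();e=o["eef_pos"];print(o["clock"],e,"yaw",np.degrees(np.arctan2(r[1,1],r[0,1])),"shift cm",100*r.T@(np.array([.5228,-.0325,-.0162])-e),o["ft_force"],o["grip_width"])
I=cv2.imread("pics/s17.png");h=cv2.cvtColor(I,cv2.COLOR_BGR2HSV);k=cv2.inRange(h,(4,170,60),(22,255,255))
p=proj("scene",e+[0,0,.045]).astype(int);print("expected cap centre px",p)
x0,y0=p-35;k=k[y0:y0+70,x0:x0+70];n,l,s,ce=cv2.connectedComponentsWithStats(k)
for i in np.argsort(-s[1:,4])[:4]+1: print(s[i]+[x0,y0,0,0,0],ce[i]+[x0,y0])
print("model bottom/top px",proj("scene",e+[0,0,.0212]),proj("scene",e+[0,0,.0612]))
```

```text
21.35 [ 0.52260343 -0.03376222  0.18776466] yaw 153.6802220135969 shift cm [-0.13482064  0.03769141 20.396386  ] [ 0.40467383 -0.30459577 -0.88684816] 0.04670632712096716
expected cap centre px [242 145]
[249 132   9  30 205] [253.46341463 145.54146341]
[228 132   9  30 183] [231.20765027 145.83060109]
model bottom/top px [243.12326198 156.49267952] [242.79099225 138.35362415]
```

The cap is level in the grip, showing symmetrically on both sides of the front finger (rows 132–161). Lowering onto the mat.

Emit:
send_rows(
  motion="1 -0.1 0 5 0; 1 -0.1 0 10 0; 1 -0.1 0 14 0; 1 -0.1 0 17 0; 1 -0.1 0 18.5 0",
)

```text
clock: 21.85
eef_pos: [0.5204, -0.0338, -0.0006]
tool_rot: [-0.527, 0.85, 0.002, -0.002]
ft_force: [-0.1, -0.5, -0.5]
grip_width: 0.0467
grasp_force: 62.8
```

Emit:
send_rows(
  motion="1 0 0 0 0; 1 0 0 0.3 0; 1 0 0 0.6 0; 1 0 0 0.9 0; 1 0 0 1.2 0",
)

```text
clock: 22.35
eef_pos: [0.5239, -0.0322, -0.0084]
tool_rot: [-0.528, 0.849, -0.001, 0.001]
ft_force: [0.3, -0.1, -1.2]
grip_width: 0.0462
grasp_force: 62.8
```

Emit:
send_rows(
  motion="1 0 0 0.15 0; 1 0 0 0.3 0; 1 0 0 0.45 0; 1 0 0 0.45 0; 1 0 0 0.45 0",
)

```text
clock: 22.85
eef_pos: [0.5231, -0.032, -0.0136]
tool_rot: [-0.528, 0.849, 0.0, -0.0]
ft_force: [-0.5, 0.0, -0.1]
grip_width: 0.0465
grasp_force: 62.8
```

Emit:
send_rows(
  motion="1 0 0 0.1 0; 1 0 0 0.2 0; 1 0 0 0.3 0; 1 0 0 0.3 0; 1 0 0 0.3 0",
)

```text
clock: 23.35
eef_pos: [0.5232, -0.0321, -0.0162]
tool_rot: [-0.528, 0.849, -0.0, 0.0]
ft_force: [-1.7, -0.5, 4.0]
grip_width: 0.0463
grasp_force: 63.1
```

Contact is at the predicted height (4 N). A touch more, then release and rise.

Emit:
send_rows(
  motion="1 0 0 0.1 0; 0.1 0 0 0.1 0; -0.2 0 0 0.1 0; -0.5 0 0 0.1 0; -1 0 0 0.1 0",
)

```text
clock: 23.85
eef_pos: [0.5229, -0.0321, -0.018]
tool_rot: [-0.528, 0.849, 0.0, -0.0]
ft_force: [0.2, -0.3, -0.4]
grip_width: 0.0763
grasp_force: 0.0
```

Emit:
send_rows(
  motion="-1 0 0 0 0; -1 0 0 0 0; -1 0 0 0 0; -1 0 0 -1 0; -1 0 0 -3 0",
)

```text
clock: 24.35
eef_pos: [0.5215, -0.0319, 0.0117]
tool_rot: [-0.528, 0.849, 0.001, -0.002]
ft_force: [-0.2, -0.0, 0.8]
grip_width: 0.0852
grasp_force: 0.0
```

Emit:
send_rows(
  motion="-1 0 0 -4 0; -1 0 0 -9 0; -1 0 0 -14 0; -1 0 0 -18 0; -1 0 0 -18 0",
)

```text
clock: 24.85
eef_pos: [0.5273, -0.0323, 0.2003]
tool_rot: [-0.528, 0.849, -0.004, 0.006]
ft_force: [0.6, 0.3, -0.4]
grip_width: 0.0854
grasp_force: 0.0
```

Emit:
send_rows(
  motion="-1 2 4 0 0; -1 4 8 0 0; -1 6.5 13 0 0; -1 6.5 13 0 0",
)

```text
clock: 25.25
eef_pos: [0.3705, -0.0324, 0.1911]
tool_rot: [-0.528, 0.849, 0.002, -0.003]
ft_force: [1.2, 0.1, -0.0]
grip_width: 0.0852
grasp_force: 0.0
```

Run:
```python
from h import *
np.set_printoptions(precision=4,suppress=True)
for c,z0 in(("scene",(242,233)),("top",(277,192))):
    I=vision.camera(c)[:,:,::-1];cv2.imwrite(f"pics/{c[0]}20.png",I);h=cv2.cvtColor(I,cv2.COLOR_BGR2HSV)
    k=cv2.inRange(h,(4,120,200),(22,255,255));x0,y0=z0[0]-35,z0[1]-45
    y,x=np.nonzero(k[y0:y0+80,x0:x0+70])
    if len(x)>5: print(c,len(x),"lit top px",x.mean()+x0,y.mean()+y0,"world",ray(c,x.mean()+x0,y.mean()+y0,.045),"ellipse",cv2.fitEllipse(cv2.convexHull(np.c_[x,y].astype(np.float32)))[1:])
    s,ce=blob(c,I,(75,80,60),(95,255,255),(x0-10,y0,x0+80,y0+90));print(" mat bbox",s,"centre",ray(c,s[0]+s[2]/2-.5,s[1]+s[3]/2-.5,.005))
    for t in("orange_cap","drip_mat","blue_bottle"): print(t,[(round(d['conf'],2),[round(float(v),1) for v in d['rect']]) for d in boxes_of(c,t)])
print("expect scene px for top centre",proj("scene",[.5228,-.0325,.045]));o=bot.get_obs();print(o["clock"],o["eef_pos"])
```

```text
scene 295 lit top px 243.8271186440678 219.1864406779661 world [ 0.5201 -0.0337  0.045 ] ellipse ((15.17892837524414, 25.044841766357422), 88.3380355834961)
 mat bbox [ 216  216   58   40 1327] centre [ 0.5294 -0.0369  0.005 ]
orange_cap [(0.93, [244.4, 226.6, 31.8, 26.7]), (0.84, [152.8, 312.0, 19.6, 24.8]), (0.46, [335.6, 167.4, 38.5, 67.0])]
drip_mat [(0.66, [244.4, 232.2, 60.9, 36.0])]
blue_bottle [(0.61, [337.9, 169.6, 41.9, 73.2])]
top 417 lit top px 278.3117505995204 190.97601918465227 world [ 0.5224 -0.032   0.045 ] ellipse ((21.765430450439453, 25.284204483032227), 116.93052673339844)
 mat bbox [ 249  165   57   56 1896] centre [ 0.5217 -0.0307  0.005 ]
orange_cap [(0.89, [278.4, 191.5, 26.2, 23.8]), (0.81, [381.1, 140.0, 17.2, 22.8]), (0.78, [377.0, 242.6, 27.4, 23.7])]
drip_mat [(0.55, [278.2, 193.8, 54.3, 58.0])]
blue_bottle [(0.88, [153.2, 208.0, 54.3, 37.4])]
expect scene px for top centre [244.8528 219.7845]
25.65 [ 0.379  -0.0328  0.1924]
```

Both views put the cap's top at 45 mm height (upright), about 2 mm from the mat centre. The blue bottle hasn't moved, and the gripper is clear. Handing in.

```bash
python3 -c "
from workcell import workorder
print(workorder.job_done())"
```

```text
the job is handed in; nothing more can be done
None
```

The orange cap is off its bottle and standing upright about 2 mm from the centre of the teal mat, and the blue bottle has not moved; my first grip slipped and tilted the cap on the neck, so I nudged it upright and gripped lower before finishing the turn and lifting it off.

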